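# Close the test jig and hold it shut

### The job

Close the test jig: pick up the loose cover plate by its handle, set it down in the jig's channel and slide it along until the hole in its underside drops over the locating pin hidden beneath it, then press it down level and fully home on the metal ledges, against the sprung rails. The rails push it up again if let go, so finish while still holding the cover pressed down. Do not knock over the small weight or the vial standing beside the work.

Things in the scene. Friction and masses are not known exactly. Their poses are not given: they have to be found in the camera images.
- fixture: Test jig, fixed: aluminium block 170 x 104 mm (x, y), origin centre of its underside, z up. Open-topped channel along its x, 142 long, 74 mm wide, closed by side fences and end stops 42 mm high; steel lips on the side fences flare outward up to 49 mm. Two steel ledges along the fences (y = +-33.5, tops at 23 mm) stop the fully pressed cover. White sprung rails at y = +-23, tops at 28 mm when up.
- pin_lane (a point): Middle of the jig's channel, 34 mm above the bench: the height of the pin's tip. The steel pin, 10 mm across, tip tapered, stands on the channel's centre line (y = 0) anywhere within 15 mm either way along the jig's x; its place is not reported: look before covering it, or feel. A cover off the pin rides on its tip, underside at 34 mm; over it, it drops 6 mm on to the rails (28 mm).
- cover: Loose cover, 0.2 to 0.4 kg: aluminium plate 100 x 70 x 17 mm (x, y, z), black bridge handle on top. Origin: centre of the underside, z up. There is a blind hole in the middle of the underside, 14 mm along x, 20 along y, 13 deep. Either way round works (half turn); its long side goes along the channel with 2 mm play to each fence.
- handle (a point): Middle of the cover's handle bar, 43 mm above the underside, over the plate's centre. The bar lies along the cover's x: 66 mm long, 16 mm thick (y), flat sides from 29 to 57 mm above the underside; open below it.
- rails (a joint): The sprung contact rails of the jig: 0 when up, grows as they are pressed down, in m. About 6 N starts them moving, about 10 N brings the cover on to the ledges at 0.005.
- gauge_weight: Bystander: small brass-coloured knobbed weight, 33 mm in diameter, 46 mm tall, standing upright between the jig and the cover. Origin: centre of its underside.
- vial: Bystander: small brown capped vial, 21 mm in diameter, 49 mm tall, standing upright between the jig and the cover, toward the vice. Origin: centre of its underside.

How it is judged:
By the outcome, as a careful person would: the job done as asked, in the order asked, and still so for the second after the job is handed in, while the arm keeps its last pose, push and grip.
It also fails if it takes over 61 s, if anything falls off the work surface, if the arm or the gripper's body presses on something with over 40 N, if the wrist force passes 120 N, or if a joint passes its speed limit or range.

### The arm

A 7-joint arm with a two-finger parallel gripper is mounted at the origin on a cart in front of the work surface, level with it; the furniture and walls round the work are solid. World frame = base frame: x ahead of the robot, y to its left, z up, the work surface at z = 0. Lengths are in m, angles in rad, forces in N, time in s.
With the tool pointing down it reaches from about 0.4 to 0.85 m from the base axis. Payload 4.5 kg.
Tool frame: the origin (TCP) lies midway between the tips of the shut fingers; the grasp point (between the pads) lies r.grip_point_offset behind it (r.grip_point_offset is the distance from the TCP to the grasp point, in m); z points along the fingers, y is the line along which they close (so a half turn about z gives the same grasp; the last joint's range is limited). The gripper opens to 88 mm and grips with 3 to 60 N. Pads are 18 mm wide; open, the fingers measure 123 mm over their backs; the gripper's body (75 mm by 187 mm) begins 45 mm behind the grasp point.
Start: joints at [-1.197, 0.689, -0.195, 1.565, 0.157, 0.902, -0.215], TCP at [0.208, 0.589, 0.239] pointing down, gripper open.
Joint ranges: [-3.01, 3.01], [-0.46, 2.08], [-1.47, 1.51], [0.13, 2.56], [-1, 4.14], [0.04, 2.09], [-2.66, 2.66]. Speed limits (rad/s): [2.57, 2.57, 3.14, 3.14, 3.14, 3.14, 3.14].

### API

Orientations are given as a unit quaternion [x, y, z, w].
In Python, from plant import r gives the robot as it stands.
- The arm moves only by the shell command python3 -m jog 'ROWS' [FORCE]. ROWS is JSON, a list of rows, each an object of numbers: "wx", "wy", "wz": the turn, a rotation vector about the world's x, y, z as a fraction of full scale; "dx", "dy", "dz": the shift along the world's x, y, z as a fraction of full scale; "hand": the closure, from 0 (fully open) to 1 (shut). In form: [{"wx": .., "wy": .., "wz": .., "dx": .., "dy": .., "dz": .., "hand": ..}, ...]. A call has 1 to 5 rows; each row shifts and turns the commanded pose from where the row before left it; what a row does not reach is not made up. Full scale, the value 1, is 0.25 m for a shift and 2 rad for a turn. A row lasts 1/12 s, in which the tool goes at most 41.7 mm and 7.16 degrees, less where a joint would pass 70% of its speed; a pose out of reach is approached as far as the arm can. A call with a number of a shift or a turn outside -1 to 1 is refused whole. A call with a gripper value outside its range is refused whole. The fingers move at their own pace and stop on an object; FORCE is the grip in N (left out, the last holds). Time passes only in rows, so rows that do not move let the fingers close. It gives the time, the measured TCP pose, the force, the opening and the grip force at its end, in the units of the state.
- r.get_state(): the state, without advancing time (a new reading comes with each control period).
- r.snapshot(name): name is "side" or "top" or "wrist"; returns the picture (384x512x3 uint8, red, green, blue); there is no depth.
- r.camera_info(name): a dict with "mtx" (3x3 intrinsics, pixels), "R" (3x3) and "t" (3): a world point X has camera coordinates R X + t. Camera axes: x right, y down, z forward; pixel columns grow to the right and rows downward; lengths in m; the calibration is good to about 2 mm. A picture is of the moment at which its call begins: read the wrist's pose just before it. camera_info takes no time and is no camera call; for the wrist camera it gives the pose at the moment of the call.
- r.finish_job(): hands the job in; it is judged then, once.
Trained networks look in the newest picture that a camera, given by its name, has taken for a name from the list of things; names that differ only in an ending like _2 or _b are one class to them, and where a whole thing is asked for, a point or a joint stands for the part that bears it (a point fixed in the world has none). Each returns a list of dicts, best first, with "p" (0 to 1); they miss things now and then, are a little off and sometimes report something else, mostly with a low value. They report only what shows in the picture. A call takes as long as a camera call.
- r.search_frame(camera, query): "bbox" ([left, top, right, bottom] in pixels, round what is visible of it).
- r.masks_of(camera, query): "region" (384x512 bool, what is visible of it) and "bbox" ([left, top, right, bottom] in pixels, round what is visible of it).
The state is a dict: "clock": time; "q": joint angles; "qd": joint speeds; "joint_torque": joint torques, N m; "tool_pos": TCP position; "eef_rot": TCP orientation; "contact_force": force on the tool from outside, world axes, zero at the start; "moment": the same for the moment, N m; "opening": opening from 0.0 (shut) to 1.0 (fully open); "finger_force": force on a finger pad.
Only numpy, scipy, OpenCV 4.12 (cv2) and the standard library are available. Lean on these libraries where they do the work, as an engineer would, in place of code of your own. Each camera call takes 0.05 s, during which the arm holds its last target. There are 200 camera calls.

## Working session

There is one attempt and no reset: what is moved stays moved. The work goes in short steps, Python scripts to look and compute and a shell command to move; the robot and the scene stay as the last step left them, time stands still between calls to the robot, and variables do not carry over. Pictures are saved under pics/ and viewed, at most 12 in all, crops included, and the job is handed in when it is done.

```bash
ls; mkdir -p pics
python3 - <<'E'
from plant import r
import cv2,numpy as np
s=r.get_state();print({k:np.round(v,3).tolist() for k,v in s.items()}, r.grip_point_offset)
ims=[]
for c in ["top","side"]:
    im=r.snapshot(c);cv2.imwrite(f"pics/{c}0.png",im[...,::-1]);ims.append(im)
    ci=r.camera_info(c);print(c,np.round(ci["mtx"],1).tolist(),np.round(ci["R"],3).tolist(),np.round(ci["t"],3).tolist())
    for q in ["fixture","cover","handle","gauge_weight","vial"]:
        print(q,[(np.round(d["bbox"]).tolist(),round(d["p"],2)) for d in r.search_frame(c,q)[:2]])
cv2.imwrite("pics/both0.png",cv2.resize(np.vstack(ims),(448,600) if 0 else (400,600))[...,::-1])
E
```

```text
pics
{'clock': 0.0, 'q': [-1.197, 0.69, -0.195, 1.566, 0.157, 0.903, -0.215], 'qd': [0.001, -0.001, -0.002, 0.0, -0.002, -0.001, 0.001], 'joint_torque': [0.0, -52.756, -1.267, -15.343, -0.053, 0.006, 0.0], 'tool_pos': [0.208, 0.589, 0.238], 'eef_rot': [0.169, 0.986, -0.001, -0.0], 'contact_force': [-1.263, -0.202, 0.239], 'moment': [-0.001, -0.041, 0.015], 'finger_force': 0.0, 'opening': 0.996} 0.0187
top [[460.5, 0.0, 258.9], [0.0, 460.5, 186.1], [0.0, 0.0, 1.0]] [[-0.196, -0.981, -0.001], [-0.958, 0.191, -0.215], [0.211, -0.041, -0.977]] [-0.078, 0.578, 0.806]
fixture [([144.0, 178.0, 213.0, 272.0], 0.6)]
cover [([307.0, 167.0, 341.0, 220.0], 0.8)]
handle [([304.0, 168.0, 342.0, 222.0], 0.8), ([238.0, 160.0, 248.0, 172.0], 0.72)]
gauge_weight [([143.0, 176.0, 210.0, 272.0], 0.68), ([246.0, 214.0, 264.0, 231.0], 0.56)]
vial []
side [[487.6, 0.0, 252.3], [0.0, 487.6, 190.2], [0.0, 0.0, 1.0]] [[0.987, -0.162, -0.014], [-0.084, -0.434, -0.897], [0.139, 0.886, -0.442]] [-0.562, 0.031, 0.959]
fixture [([179.0, 158.0, 272.0, 203.0], 0.77)]
cover [([222.0, 238.0, 289.0, 287.0], 0.9)]
handle [([219.0, 238.0, 290.0, 288.0], 0.84)]
gauge_weight [([216.0, 201.0, 237.0, 229.0], 0.62)]
vial [([280.0, 195.0, 292.0, 224.0], 0.68)]
```

View pics/top0.png

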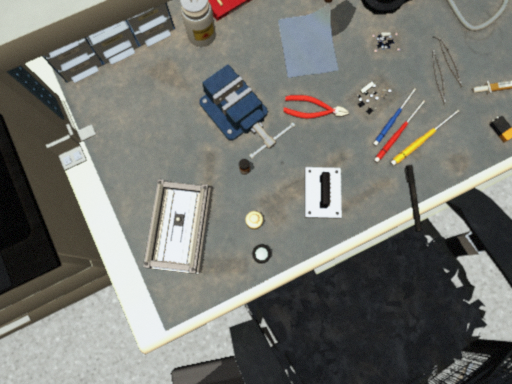

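View pics/side0.png

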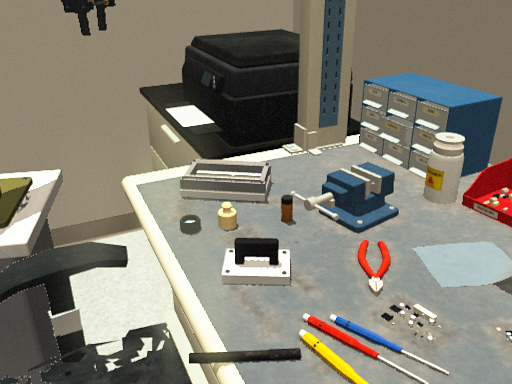

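The top view shows the jig at about (180,226), the cover at (323,193), the weight at (254,219), the vial at (246,166) and an unlisted black ring at (262,253). In the jig, a dark mark near (179,219) may be the pin. The side view confirms that everything is upright.

```bash
cat > h.py <<'E'
from plant import r
import cv2,numpy as np
from scipy.spatial.transform import Rotation as Ro
def unproj(ci,uv,z):
    R,t,K=map(np.array,(ci["R"],ci["t"],ci["mtx"]))
    uv=np.atleast_2d(uv); d=(np.linalg.inv(K)@np.c_[uv,np.ones(len(uv))].T).T@R
    c=-R.T@t; return c+d*((z-c[2])/d[:,2])[:,None]
def proj(ci,X):
    X=np.atleast_2d(X);p=(np.array(ci["mtx"])@(np.array(ci["R"])@X.T+np.array(ci["t"])[:,None])).T
    return p[:,:2]/p[:,2:]
def rect(ci,m,z):
    c=max(cv2.findContours(m.astype(np.uint8),cv2.RETR_EXTERNAL,cv2.CHAIN_APPROX_NONE)[0],key=cv2.contourArea)[:,0]
    P=unproj(ci,c.astype(float),z)[:,:2]
    (x,y),(w,h),a=cv2.minAreaRect((P*1000).astype(np.float32))
    if w<h: w,h,a=h,w,a+90
    return np.round([x,y,w,h,(a+90)%180-90],1)
def st():
    s=r.get_state();e=Ro.from_quat(s["eef_rot"]).as_matrix()
    print("t%.2f tcp"%s["clock"],np.round(np.array(s["tool_pos"])*1000,1),"yaxis deg %.1f"%np.degrees(np.arctan2(e[1,1],e[0,1])),"z",np.round(e[:,2],3),"F",np.round(s["contact_force"],1),"op %.3f ff %.1f"%(s["opening"],s["finger_force"]))
    return s
E
python3 - <<'E'
from h import *
for c in ["top","side"]:
    im=r.snapshot(c); ci=r.camera_info(c)
    for q,z in [("cover",.017),("fixture",.042),("gauge_weight",.023),("vial",.025)]:
        for d in r.masks_of(c,q)[:2]:
            print(c,q,round(d["p"],2),np.round(d["bbox"]),rect(ci,d["region"],z))
ci=r.camera_info("top")
print("manual: weight",unproj(ci,[254,219],.04),"vial",unproj(ci,[246,165],.045),"pin",unproj(ci,[179,219],.03),"ring",unproj(ci,[262,253],.02))
im=r.snapshot("top")
crop=cv2.resize(im[150:285,130:350],None,fx=3.6,fy=3.6,interpolation=cv2.INTER_CUBIC);cv2.imwrite("pics/crop.png",crop[...,::-1])
st()
E
```

```text
top cover 0.67 [308. 165. 344. 220.] [ 523.3 -313.8  104.6   70.8  -12.5]
top fixture 0.85 [144. 176. 212. 273.] [510.5 -24.2 169.  105.6 -18.2]
top gauge_weight 0.49 [244. 212. 263. 229.] [ 495.  -167.1   33.3   31.1  -11.3]
top vial 0.44 [240. 159. 251. 176.] [ 605.4 -170.6   28.9   19.9  -10.8]
side cover 0.73 [225. 236. 290. 288.] [ 526.4 -309.7  123.6   98.8   77.2]
side fixture 0.77 [180. 160. 268. 202.] [507.3 -57.3 181.6 175.6  73. ]
side gauge_weight 0.77 [216. 201. 236. 228.] [ 496.5 -170.9  102.5   32.1   82.4]
side vial 0.68 [285. 196. 294. 224.] [ 605.6 -170.8  102.7   21.4   77.7]
manual: weight [[ 0.4949114  -0.16930925  0.04      ]] vial [[ 0.60116296 -0.17446662  0.045     ]] pin [[ 0.52473211 -0.0275608   0.03      ]] ring [[ 0.43023105 -0.1719764   0.02      ]]
t1.15 tcp [208.3 589.3 238.7] yaxis deg 70.5 z [ 0.  0. -1.] F [0.6 0.4 0.3] op 0.999 ff 0.0
```

View pics/crop.png

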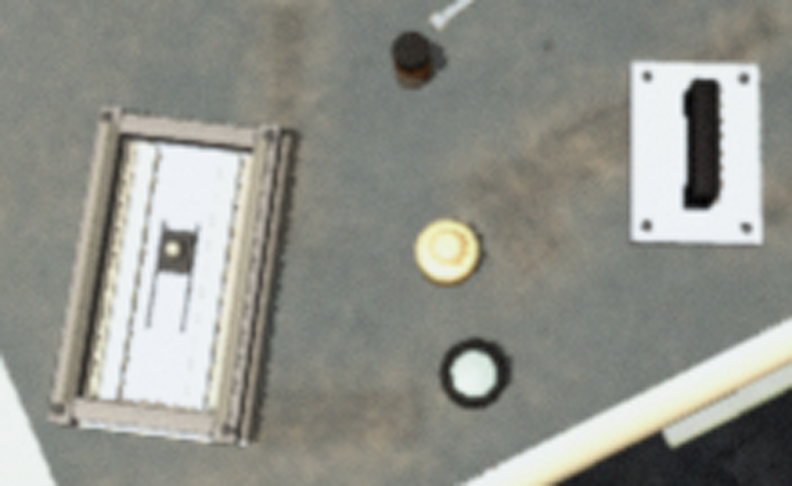

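The crop clearly shows the pin tip at crop (173,248), which is image pixel (178,219). The cover's handle bar runs along its x axis. The measured sizes match the given ones (cover 104x71, jig 169x106). I'll move towards the cover now.

```bash
R='{"dx":0.07,"dy":-0.14,"wz":0.01}'; python3 -m jog '[{"dx":0.07,"dy":-0.14},{"dx":0.07,"dy":-0.14},{"dx":0.07,"dy":-0.14},{"dx":0.07,"dy":-0.14},{"dx":0.07,"dy":-0.14}]' 
python3 -m jog '[{"dx":0.07,"dy":-0.14},{"dx":0.07,"dy":-0.14},{"dx":0.07,"dy":-0.14},{"dx":0.07,"dy":-0.14},{"dx":0.07,"dy":-0.14}]'
python3 -m jog '[{"dx":0.07,"dy":-0.14},{"dx":0.07,"dy":-0.14},{"dx":0.07,"dy":-0.14},{"dx":0.03,"dy":-0.14},{"dx":0,"dy":-0.14}]'
python3 -c "
from h import *
st();ci=r.camera_info('top');print(unproj(ci,[178.05,218.9],.034))"
```

```text
t1.15 tcp [208.3 589.3 238.7] yaxis deg 70.5 z [ 0.  0. -1.] F [0.6 0.4 0.3] op 0.999 ff 0.0
[[ 0.52456987 -0.02637691  0.034     ]]invalid input
invalid input
invalid input
```

```bash
python3 -m jog '[{"wx":0,"wy":0,"wz":0,"dx":0.07,"dy":-0.14,"dz":0,"hand":0},{"wx":0,"wy":0,"wz":0,"dx":0.07,"dy":-0.14,"dz":0,"hand":0},{"wx":0,"wy":0,"wz":0,"dx":0.07,"dy":-0.14,"dz":0,"hand":0},{"wx":0,"wy":0,"wz":0,"dx":0.07,"dy":-0.14,"dz":0,"hand":0},{"wx":0,"wy":0,"wz":0,"dx":0.07,"dy":-0.14,"dz":0,"hand":0}]'
```

```text
clock: 1.57
tool_pos: [0.2964, 0.4127, 0.2389]
eef_rot: [0.169, 0.986, 0.0, 0.0]
contact_force: [1.4, -0.3, 1.1]
opening: 0.997
finger_force: 0.0
```

```bash
python3 -m jog '[{"wx":0,"wy":0,"wz":0,"dx":0.075,"dy":-0.145,"dz":0,"hand":0},{"wx":0,"wy":0,"wz":0,"dx":0.075,"dy":-0.145,"dz":0,"hand":0},{"wx":0,"wy":0,"wz":0,"dx":0.075,"dy":-0.145,"dz":0,"hand":0},{"wx":0,"wy":0,"wz":0,"dx":0.075,"dy":-0.145,"dz":0,"hand":0},{"wx":0,"wy":0,"wz":0,"dx":0.075,"dy":-0.145,"dz":0,"hand":0}]'
python3 -m jog '[{"wx":0,"wy":0,"wz":0,"dx":0.075,"dy":-0.145,"dz":0,"hand":0},{"wx":0,"wy":0,"wz":0,"dx":0.075,"dy":-0.145,"dz":0,"hand":0},{"wx":0,"wy":0,"wz":0,"dx":0.075,"dy":-0.145,"dz":0,"hand":0},{"wx":0,"wy":0,"wz":0,"dx":0.075,"dy":-0.145,"dz":0,"hand":0},{"wx":0,"wy":0,"wz":0,"dx":0,"dy":0,"dz":0,"hand":0}]'
python3 - <<'E'
from h import *
st();ci=r.camera_info("wrist");im=r.snapshot("wrist");cv2.imwrite("pics/w1.png",im[...,::-1])
for d in r.masks_of("wrist","fixture")[:1]: print(d["p"],d["bbox"],rect(ci,d["region"],.045))
print("proj centre",proj(ci,[[.5105,-.024,.042],[.5245,-.0264,.034]]),"campos",-np.array(ci["R"]).T@ci["t"])
np.savez("w1.npz",im=im,**{k:np.array(v) for k,v in ci.items()})
E
```

```text
clock: 1.98
tool_pos: [0.3903, 0.2314, 0.239]
eef_rot: [0.169, 0.986, 0.0, 0.0]
contact_force: [1.0, 0.3, -0.7]
opening: 1.002
finger_force: 0.0
clock: 2.4
tool_pos: [0.4681, 0.0785, 0.2386]
eef_rot: [0.176, 0.984, -0.002, 0.002]
contact_force: [-0.3, -0.0, 0.0]
opening: 1.003
finger_force: 0.0
t2.40 tcp [468.1  78.5 238.6] yaxis deg 69.7 z [ 0.002 -0.005 -1.   ] F [-0.3 -0.   0. ] op 1.003 ff 0.0
0.6 [129.3, 145.2, 236.8, 292.1] [508.1 -15.5 174.3 104.4 -18.8]
proj centre [[181.02195148 227.45283797]
 [185.60749276 235.55920477]] campos [0.38753086 0.10880654 0.38372389]
```

View pics/w1.png

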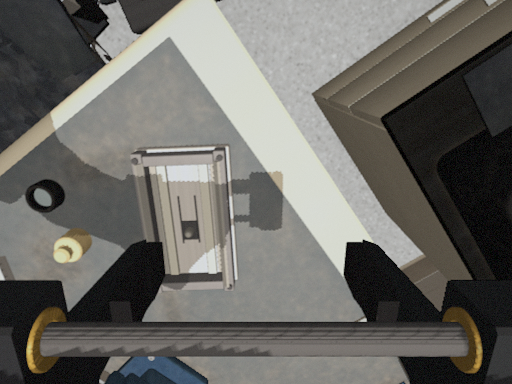

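The jig fills (130–237, 145–292) here, with the pin's dark square near (190,230). The view is oblique, so I'll put the wrist camera right over the jig on the way to the cover.

```bash
python3 -m jog '[{"wx":0,"wy":0,"wz":0,"dx":0.1,"dy":-0.11,"dz":0,"hand":0},{"wx":0,"wy":0,"wz":0,"dx":0.1,"dy":-0.11,"dz":0,"hand":0},{"wx":0,"wy":0,"wz":0,"dx":0.1,"dy":-0.11,"dz":0,"hand":0},{"wx":0,"wy":0,"wz":0,"dx":0.1,"dy":-0.11,"dz":0,"hand":0},{"wx":0,"wy":0,"wz":0,"dx":0,"dy":0,"dz":0,"hand":0}]'
python3 - <<'E'
from h import *
st();ci=r.camera_info("wrist");im=r.snapshot("wrist")
for d in r.masks_of("wrist","fixture")[:1]: print(d["p"],d["bbox"],rect(ci,d["region"],.045))
p=proj(ci,[[.5105,-.024,.042],[.5245,-.0264,.034]]);print(p)
np.savez("w2.npz",im=im,**{k:np.array(v) for k,v in ci.items()})
x,y=np.round(p[0]).astype(int);x0=max(x-100,0);y0=max(y-75,0);print(x0,y0)
cv2.imwrite("pics/w2.png",cv2.resize(im[y0:y0+150,x0:x0+200],None,fx=4,fy=4,interpolation=cv2.INTER_CUBIC)[...,::-1])
E
```

```text
clock: 2.92
tool_pos: [0.5689, -0.0274, 0.2386]
eef_rot: [0.172, 0.985, -0.001, 0.003]
contact_force: [1.0, -1.9, 0.4]
opening: 1.003
finger_force: 0.0
t2.92 tcp [568.9 -27.4 238.6] yaxis deg 70.1 z [ 0.005 -0.003 -1.   ] F [ 1.  -1.9  0.4] op 1.003 ff 0.0
0.95 [181.1, 8.3, 290.5, 190.7] [512.3 -20.5 167.2  97.2 -17.9]
[[237.05904887 105.25878516]
 [240.12360818 118.69615633]]
137 30
```

View pics/w2.png

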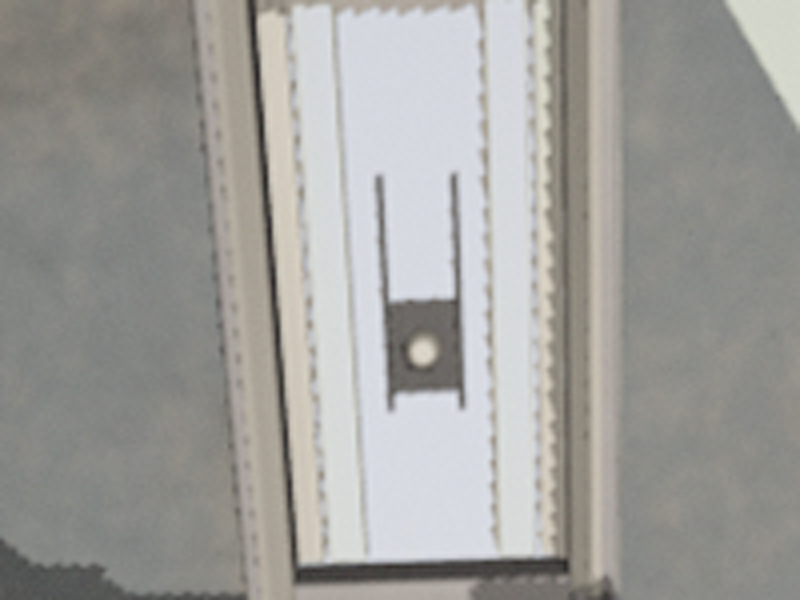

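The view is clean. The pin tip is at crop (423,350), which is pixel (242.8,117.5). The inner edges of the rails run (335,10)–(367,553) and (480,10)–(497,545), and the pin lies midway between them, as it should.

```bash
python3 - <<'E'
from h import *
ci=dict(np.load("w2.npz"))
g=lambda c,z:unproj(ci,np.array(c)/4+[137,30],z)[:,:2]*1000
P=g([[335,10],[367,553],[480,10],[497,545]],.028);print(P.round(1))
for a,b in((0,1),(2,3)): d=P[a]-P[b]; print("ang",np.degrees(np.arctan2(d[1],d[0])))
print("mid top/bot",(P[0]+P[2])/2,(P[1]+P[3])/2,"gap",np.linalg.norm(P[0]-P[2]))
print("pin",g([[423,350]],.034),"slot mid",g([[379,175],[453,175],[391,408],[462,408]],.023).round(1).tolist())
print("end wall bottom inner",g([[296,580],[565,563]],.042))
# cover from top, white threshold
ct=r.camera_info("top");im=r.snapshot("top")
m=np.zeros(im.shape[:2],bool);m[155:230,298:350]=im[155:230,298:350].min(2)>150
print("cover thr",rect(ct,m,.017))
E
python3 -m jog '[{"wx":0,"wy":0,"wz":0,"dx":0,"dy":-0.15,"dz":0,"hand":0},{"wx":0,"wy":0,"wz":0.025,"dx":0,"dy":-0.15,"dz":0,"hand":0},{"wx":0,"wy":0,"wz":0.02,"dx":0,"dy":-0.15,"dz":0,"hand":0},{"wx":0,"wy":0,"wz":0.02,"dx":0,"dy":-0.15,"dz":0,"hand":0},{"wx":0,"wy":0,"wz":0,"dx":0,"dy":-0.15,"dz":0,"hand":0}]'
python3 -m jog '[{"wx":0,"wy":0,"wz":0,"dx":0,"dy":-0.15,"dz":0,"hand":0},{"wx":0,"wy":0,"wz":0,"dx":0,"dy":-0.15,"dz":0,"hand":0},{"wx":0,"wy":0,"wz":0,"dx":0,"dy":-0.1,"dz":0,"hand":0},{"wx":0,"wy":0,"wz":0,"dx":0,"dy":0,"dz":0,"hand":0},{"wx":0,"wy":0,"wz":0,"dx":0,"dy":0,"dz":0,"hand":0.3}]' 20
python3 - <<'E'
from h import *
st();ci=r.camera_info("wrist");im=r.snapshot("wrist")
for d in r.masks_of("wrist","cover")[:1]: print(d["p"],d["bbox"],rect(ci,d["region"],.017))
cv2.imwrite("pics/w3.png",im[...,::-1]);np.savez("w3.npz",im=im,**{k:np.array(v) for k,v in ci.items()})
for z in(.017,.057): print(proj(ci,[.523,-.314,z]))
E
```

```text
[[443.  -15.7]
 [570.5 -57.1]
 [454.8  16.8]
 [580.3 -23.3]]
ang 161.99938444977468
ang 162.3080812303526
mid top/bot [448.88348369   0.54235482] [575.42307005 -40.20095718] gap 34.57061640897781
pin [[524.28549451 -23.47440122]] slot mid [[481.2, -19.5], [487.5, -2.1], [536.7, -37.6], [543.1, -19.9]]
end wall bottom inner [[567.74878459 -74.96735745]
 [587.2981554   -7.19131519]]
cover thr [ 525.8 -315.7  103.3   75.7  -11.3]
clock: 3.48
tool_pos: [0.5643, -0.2076, 0.2391]
eef_rot: [0.101, 0.995, 0.001, -0.0]
contact_force: [0.2, -0.2, 0.1]
opening: 0.999
finger_force: 0.0
clock: 3.9
tool_pos: [0.5644, -0.3082, 0.2386]
eef_rot: [0.104, 0.995, 0.001, -0.0]
contact_force: [0.4, 1.5, 0.2]
opening: 0.951
finger_force: 0.0
t3.90 tcp [ 564.4 -308.2  238.6] yaxis deg 78.0 z [-0.001  0.001 -1.   ] F [0.4 1.5 0.2] op 0.951 ff 0.0
[[240.10399868 120.5651242 ]]
[[238.56088353 125.90031625]]
```

View pics/w3.png

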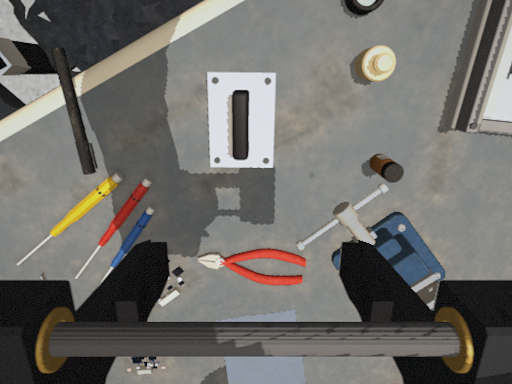

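The cover plate shows at (208–275, 72–167) and its handle bar at (240,125). The fingers have a clear way down. The weight (378,63), the vial (386,167) and the vice are off to the right.

Run:
```python
from h import *
ci=dict(np.load("w3.npz"));im=ci["im"]
m=np.zeros(im.shape[:2],bool);m[62:178,198:285]=im[62:178,198:285].min(2)>150
R=rect(ci,m,.017);print("plate",R)
k=np.zeros(im.shape[:2],bool);k[80:162,225:256]=im[80:162,225:256].max(2)<75
print("bar",rect(ci,k,.057))
s=st();p=np.array(s["tool_pos"])*1000
print("delta fs",(R[:2]-p[:2])/250,(24.5-p[2])/250,"turn fs",np.radians(R[4]+90-77.95)/2)
```

```text
plate [ 524.2 -313.1  101.    71.4  -12.7]
bar [ 522.5 -312.7   64.5   14.9  -13.2]
t4.00 tcp [ 565.3 -305.6  238.9] yaxis deg 78.2 z [ 0.     0.002 -1.   ] F [-0.7  0.6 -0.5] op 0.860 ff 0.0
delta fs [-0.16439405 -0.02999933] -0.857598216189842 turn fs -0.0056723200689816206
```

```bash
python3 -m jog '[{"wx":0,"wy":0,"wz":-0.007,"dx":-0.12,"dy":-0.02,"dz":0,"hand":0.45},{"wx":0,"wy":0,"wz":0,"dx":-0.046,"dy":-0.006,"dz":-0.12,"hand":0.45},{"wx":0,"wy":0,"wz":0,"dx":0,"dy":0,"dz":-0.15,"hand":0.45},{"wx":0,"wy":0,"wz":0,"dx":0,"dy":0,"dz":-0.15,"hand":0.45},{"wx":0,"wy":0,"wz":0,"dx":0,"dy":0,"dz":-0.1,"hand":0.45}]'
python3 -m jog '[{"wx":0,"wy":0,"wz":0,"dx":0,"dy":0,"dz":0,"hand":0.45},{"wx":0,"wy":0,"wz":0,"dx":0,"dy":0,"dz":0,"hand":0.45}]'
python3 - <<'E'
from h import *
s=st();ci=r.camera_info("wrist");im=r.snapshot("wrist");st()
cv2.imwrite("pics/w4.png",im[...,::-1])
E
```

```text
clock: 4.42
tool_pos: [0.5224, -0.3121, 0.1065]
eef_rot: [0.11, 0.994, 0.001, -0.001]
contact_force: [-0.3, 0.1, -0.1]
opening: 0.555
finger_force: 0.0
clock: 4.58
tool_pos: [0.5233, -0.3131, 0.1085]
eef_rot: [0.11, 0.994, 0.001, -0.001]
contact_force: [-0.1, 0.1, 0.2]
opening: 0.551
finger_force: 0.0
t4.58 tcp [ 523.3 -313.1  108.5] yaxis deg 77.4 z [-0.002  0.002 -1.   ] F [-0.1  0.1  0.2] op 0.551 ff 0.0
t4.63 tcp [ 524.5 -314.1  109.9] yaxis deg 77.3 z [ 0.001  0.001 -1.   ] F [-0.5 -1.4 -0.6] op 0.550 ff 0.0
```

View pics/w4.png

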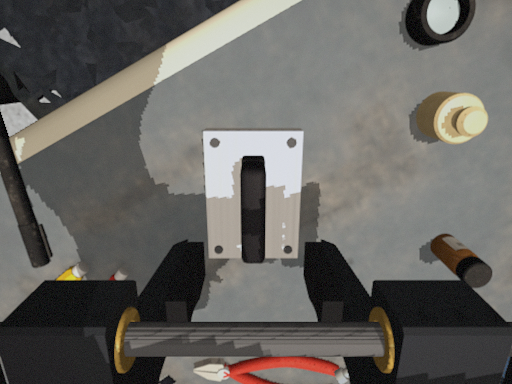

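The bar at x≈254 is midway between the fingertips (204/305), and the plate edges are parallel to the pads. I'll go down and grip.

```bash
python3 -m jog '[{"wx":0,"wy":0,"wz":0,"dx":0,"dy":0,"dz":-0.12,"hand":0.45},{"wx":0,"wy":0,"wz":0,"dx":0,"dy":0,"dz":-0.12,"hand":0.45},{"wx":0,"wy":0,"wz":0,"dx":0,"dy":0,"dz":-0.06,"hand":0.45},{"wx":0,"wy":0,"wz":0,"dx":0,"dy":0,"dz":-0.032,"hand":0.45},{"wx":0,"wy":0,"wz":0,"dx":0,"dy":0,"dz":0,"hand":0.6}]' 45
python3 -m jog '[{"wx":0,"wy":0,"wz":0,"dx":0,"dy":0,"dz":0,"hand":1},{"wx":0,"wy":0,"wz":0,"dx":0,"dy":0,"dz":0,"hand":1},{"wx":0,"wy":0,"wz":0,"dx":0,"dy":0,"dz":0,"hand":1},{"wx":0,"wy":0,"wz":0,"dx":0,"dy":0,"dz":0,"hand":1},{"wx":0,"wy":0,"wz":0,"dx":0,"dy":0,"dz":0,"hand":1}]' 45
```

```text
clock: 5.05
tool_pos: [0.5238, -0.3155, 0.0262]
eef_rot: [0.111, 0.994, 0.0, 0.0]
contact_force: [-0.4, -0.3, -0.4]
opening: 0.497
finger_force: 0.0
clock: 5.47
tool_pos: [0.5241, -0.3158, 0.027]
eef_rot: [0.112, 0.994, 0.0, 0.001]
contact_force: [0.1, 0.6, 6.9]
opening: 0.175
finger_force: 45.0
```

```bash
python3 -m jog '[{"wx":0,"wy":0,"wz":0,"dx":0,"dy":0,"dz":0.06,"hand":1},{"wx":0,"wy":0,"wz":0,"dx":0,"dy":0,"dz":0.12,"hand":1},{"wx":0,"wy":0,"wz":0,"dx":0,"dy":0,"dz":0.14,"hand":1},{"wx":0,"wy":0,"wz":0,"dx":0,"dy":0,"dz":0.14,"hand":1},{"wx":0,"wy":0,"wz":0,"dx":0,"dy":0,"dz":0.04,"hand":1}]'
python3 -m jog '[{"wx":0,"wy":0,"wz":0,"dx":0,"dy":0,"dz":0,"hand":1},{"wx":0,"wy":0,"wz":0,"dx":0,"dy":0,"dz":0,"hand":1}]'
python3 - <<'E'
from h import *
s=st();ci=r.camera_info("wrist");im=r.snapshot("wrist");st();st()
cv2.imwrite("pics/w5.png",im[...,::-1]);np.savez("w5.npz",im=im,**{k:np.array(v) for k,v in ci.items()})
z=s["tool_pos"][2]-.0255+.017
m=np.zeros(im.shape[:2],bool);m[60:280,150:360]=im[60:280,150:360].min(2)>150
print("plate",rect(ci,m,z))
for d in r.masks_of("wrist","cover")[:1]: print(d["p"],d["bbox"],rect(ci,d["region"],z))
E
```

```text
clock: 5.88
tool_pos: [0.5253, -0.3172, 0.1557]
eef_rot: [0.112, 0.994, -0.001, 0.004]
contact_force: [0.5, -0.1, -2.0]
opening: 0.175
finger_force: 45.0
clock: 6.05
tool_pos: [0.5224, -0.316, 0.1503]
eef_rot: [0.112, 0.994, -0.0, -0.0]
contact_force: [-0.2, -0.0, -1.8]
opening: 0.178
finger_force: 45.0
t6.05 tcp [ 522.4 -316.   150.3] yaxis deg 77.2 z [-0.001  0.    -1.   ] F [-0.2 -0.  -1.8] op 0.178 ff 45.0
t6.10 tcp [ 521.7 -315.6  149.2] yaxis deg 77.2 z [-0.003  0.001 -1.   ] F [-0.1  0.5 -2.9] op 0.177 ff 45.0
t6.10 tcp [ 521.7 -315.6  149.2] yaxis deg 77.2 z [-0.003  0.001 -1.   ] F [-0.1  0.5 -2.9] op 0.177 ff 45.0
plate [ 505.5 -312.1   69.7   67.    77.1]
0.82 [181.2, 146.3, 331.4, 319.5] [ 517.  -314.8   97.1   69.4  -12.9]
```

View pics/w5.png

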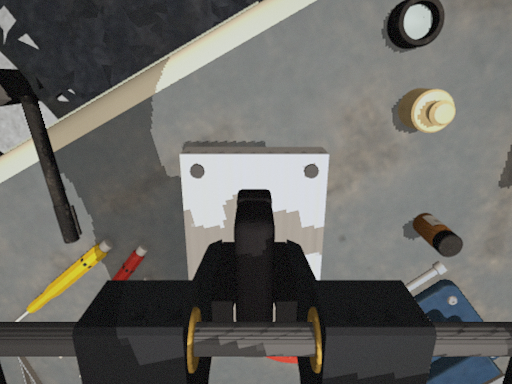

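The cover is held squarely, with its near edge at v≈153 running u 180–328. The weight and vial are still standing. Next I'll work out the cover's offset in the hand and the shift to the pin.

Run:
```python
from h import *
ci=dict(np.load("w5.npz"));z=.1498-.0262+.017
E=unproj(ci,[[180.5,153.5],[328.5,153]],z)[:,:2]*1000
w=E[1]-E[0];print(E.round(1),"width",np.linalg.norm(w),"ydir",np.degrees(np.arctan2(w[1],w[0])))
u=w/np.linalg.norm(w);a=np.array([u[1],-u[0]])
c=E.mean(0)+50*a;print("cover centre",c, "tcp ~ 522.2 -315.8")
J=np.array([np.cos(np.radians(-17.9)),np.sin(np.radians(-17.9))]);print("J",J)
```

```text
[[ 465.3 -338. ]
 [ 480.3 -270.8]] width 68.84458463827283 ydir 77.34485140732177
cover centre [ 521.58600202 -315.32070159] tcp ~ 522.2 -315.8
J [ 0.9515944  -0.30735662]
```

```bash
python3 -m jog '[{"wx":0,"wy":0,"wz":0,"dx":0,"dy":0.06,"dz":0,"hand":1},{"wx":0,"wy":0,"wz":0,"dx":0,"dy":0.12,"dz":0,"hand":1},{"wx":0,"wy":0,"wz":-0.015,"dx":-0.01,"dy":0.14,"dz":0,"hand":1},{"wx":0,"wy":0,"wz":-0.015,"dx":-0.01,"dy":0.14,"dz":0,"hand":1},{"wx":0,"wy":0,"wz":-0.015,"dx":-0.01,"dy":0.14,"dz":0,"hand":1}]'
python3 -m jog '[{"wx":0,"wy":0,"wz":0,"dx":0,"dy":0.14,"dz":0,"hand":1},{"wx":0,"wy":0,"wz":0,"dx":0,"dy":0.14,"dz":0,"hand":1},{"wx":0,"wy":0,"wz":0,"dx":0,"dy":0.14,"dz":0,"hand":1},{"wx":0,"wy":0,"wz":0,"dx":0,"dy":0.12,"dz":0,"hand":1},{"wx":0,"wy":0,"wz":0,"dx":0,"dy":0.04,"dz":0,"hand":1}]'
python3 -m jog '[{"wx":0,"wy":0,"wz":0,"dx":0,"dy":0,"dz":0,"hand":1},{"wx":0,"wy":0,"wz":0,"dx":0,"dy":0,"dz":0,"hand":1},{"wx":0,"wy":0,"wz":0,"dx":0,"dy":0,"dz":0,"hand":1}]'
python3 - <<'E'
from h import *
st();ci=r.camera_info("wrist");im=r.snapshot("wrist");st();r.snapshot("top");s=st()
cv2.imwrite("pics/w6.png",im[...,::-1]);np.savez("w6.npz",im=im,**{k:np.array(v) for k,v in ci.items()})
E
```

```text
clock: 6.57
tool_pos: [0.5142, -0.163, 0.1494]
eef_rot: [0.157, 0.988, 0.001, -0.001]
contact_force: [0.2, 1.2, -1.3]
opening: 0.174
finger_force: 45.0
clock: 6.98
tool_pos: [0.5143, -0.0131, 0.1498]
eef_rot: [0.152, 0.988, 0.002, -0.001]
contact_force: [-0.1, 0.8, -2.4]
opening: 0.175
finger_force: 45.0
clock: 7.23
tool_pos: [0.5148, -0.0228, 0.1501]
eef_rot: [0.157, 0.988, -0.001, -0.001]
contact_force: [-0.3, 0.1, -2.6]
opening: 0.178
finger_force: 45.0
t7.23 tcp [514.8 -22.8 150.1] yaxis deg 71.9 z [-0.002 -0.001 -1.   ] F [-0.3  0.1 -2.6] op 0.178 ff 45.0
t7.28 tcp [515.  -23.2 150.3] yaxis deg 71.8 z [-0.001 -0.001 -1.   ] F [ 1.  -0.3 -2.1] op 0.174 ff 45.0
t7.33 tcp [515.2 -23.2 150.4] yaxis deg 71.8 z [-0.001 -0.001 -1.   ] F [ 0.9 -0.3 -1.8] op 0.176 ff 45.0
```

View pics/w6.png

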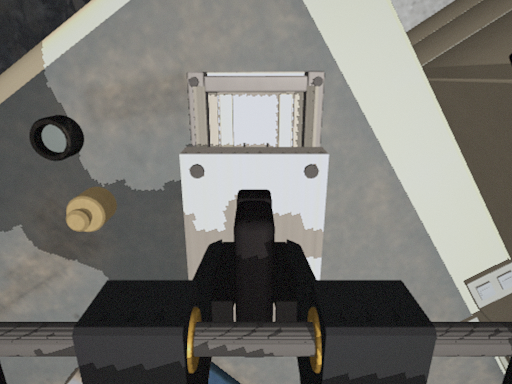

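The jig (screws at (194,83) and (317,83)) lines up with the plate edges (180/328). I'll compute the remaining sideways offset.

Run:
```python
from h import *
ci=dict(np.load("w6.npz"));im=ci["im"]
J=np.array([.9516,-.3074]);n=np.array([.3074,.9516])
def l(n_,uv,z):
    P=unproj(ci,np.array(uv,float),z)[:,:2]*1000;print(n_,"along",(P@J).round(1),"lat",(P@n).round(1),"mid lat %.1f"%(P@n).mean())
l("plate",[[180.5,153.5],[328.5,153]],.1502-.0262+.017)
l("screws",[[194,83],[317,83]],.042)
l("corners",[[188,73],[325,73]],.042)
print("tcp lat",np.array([515,-23.1])@n,"pin lat",np.array([524.3,-23.7])@n,"pin along",np.array([524.3,-23.7])@J,"tcp along",np.array([515,-23.1])@J)
c=im[60:160,175:345];cv2.imwrite("pics/w6c.png",cv2.resize(c,None,fx=4.5,fy=4.5,interpolation=cv2.INTER_CUBIC)[...,::-1])
```

```text
plate along [445.9 445.9] lat [102.7 171.3] mid lat 137.0
screws along [416.8 417.1] lat [ 94.1 181.7] mid lat 137.9
corners along [410.1 410.4] lat [ 90.2 186.9] mid lat 138.6
tcp lat 136.32904000000002 pin lat 138.6169 pin along 506.2092599999999 tcp along 497.17494
```

View pics/w6c.png

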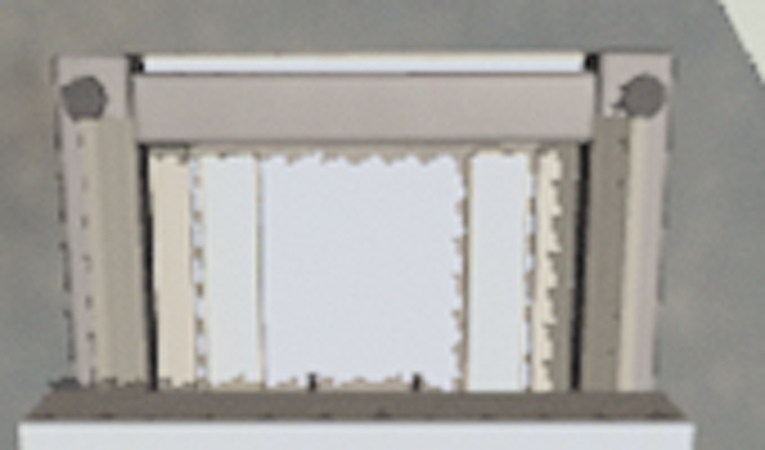

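The crop confirms that the plate is centred on the channel to about 1 mm. I'll nudge it +1.3 mm sideways and 3 mm back, so that it starts clearly off the pin, and lower it.

```bash
python3 -m jog '[{"wx":0,"wy":0,"wz":0,"dx":-0.01,"dy":0.009,"dz":-0.06,"hand":1},{"wx":0,"wy":0,"wz":0,"dx":0,"dy":0,"dz":-0.1,"hand":1},{"wx":0,"wy":0,"wz":0,"dx":0,"dy":0,"dz":-0.08,"hand":1},{"wx":0,"wy":0,"wz":0,"dx":0,"dy":0,"dz":-0.06,"hand":1},{"wx":0,"wy":0,"wz":0,"dx":0,"dy":0,"dz":0,"hand":1}]'
python3 -m jog '[{"wx":0,"wy":0,"wz":0,"dx":0,"dy":0,"dz":-0.012,"hand":1},{"wx":0,"wy":0,"wz":0,"dx":0,"dy":0,"dz":-0.012,"hand":1},{"wx":0,"wy":0,"wz":0,"dx":0,"dy":0,"dz":0,"hand":1}]'; python3 -c "
from h import *
st();r.snapshot('side');st()"
```

```text
clock: 7.75
tool_pos: [0.5113, -0.0203, 0.0733]
eef_rot: [0.157, 0.988, -0.001, -0.002]
contact_force: [-0.6, -0.8, -2.4]
opening: 0.173
finger_force: 45.0
clock: 8.0
tool_pos: [0.5135, -0.0192, 0.0702]
eef_rot: [0.157, 0.988, 0.0, 0.001]
contact_force: [1.1, -0.4, -1.9]
opening: 0.173
finger_force: 45.0
t8.00 tcp [513.5 -19.2  70.2] yaxis deg 72.0 z [ 0.001  0.    -1.   ] F [ 1.1 -0.4 -1.9] op 0.173 ff 45.0
t8.05 tcp [513.5 -19.   70.3] yaxis deg 72.0 z [ 0.001  0.    -1.   ] F [ 0.6 -0.1 -2.6] op 0.174 ff 45.0
```

```bash
python3 -m jog '[{"wx":0,"wy":0,"wz":0,"dx":0,"dy":0,"dz":-0.008,"hand":1},{"wx":0,"wy":0,"wz":0,"dx":0,"dy":0,"dz":-0.008,"hand":1},{"wx":0,"wy":0,"wz":0,"dx":0,"dy":0,"dz":-0.008,"hand":1},{"wx":0,"wy":0,"wz":0,"dx":0,"dy":0,"dz":-0.008,"hand":1},{"wx":0,"wy":0,"wz":0,"dx":0,"dy":0,"dz":0,"hand":1}]'
python3 -m jog '[{"wx":0,"wy":0,"wz":0,"dx":0,"dy":0,"dz":-0.006,"hand":1},{"wx":0,"wy":0,"wz":0,"dx":0,"dy":0,"dz":0,"hand":1},{"wx":0,"wy":0,"wz":0,"dx":0,"dy":0,"dz":0,"hand":1}]'; python3 -c "
from h import *
print(st()['moment'])"
```

```text
clock: 8.47
tool_pos: [0.5128, -0.0191, 0.0614]
eef_rot: [0.156, 0.988, -0.0, -0.0]
contact_force: [-0.5, -3.2, -2.5]
opening: 0.178
finger_force: 45.0
clock: 8.72
tool_pos: [0.5128, -0.019, 0.0607]
eef_rot: [0.156, 0.988, -0.0, -0.0]
contact_force: [-1.6, -1.8, 6.2]
opening: 0.179
finger_force: 45.0
t8.72 tcp [512.8 -19.   60.7] yaxis deg 72.0 z [-0.    -0.001 -1.   ] F [-1.6 -1.8  6.2] op 0.179 ff 45.0
[-0.56043043  0.302249    0.00900878]
```

```bash
python3 -m jog '[{"wx":0,"wy":0,"wz":0,"dx":0.0076,"dy":-0.004,"dz":0,"hand":1},{"wx":0,"wy":0,"wz":0,"dx":0.0076,"dy":-0.003,"dz":0,"hand":1},{"wx":0,"wy":0,"wz":0,"dx":0.0076,"dy":-0.0025,"dz":0,"hand":1},{"wx":0,"wy":0,"wz":0,"dx":0.0076,"dy":-0.0025,"dz":0,"hand":1},{"wx":0,"wy":0,"wz":0,"dx":0,"dy":0,"dz":0,"hand":1}]'
python3 -c "
from h import *
print(st()['moment'])"
```

```text
clock: 9.13
tool_pos: [0.5182, -0.0209, 0.0607]
eef_rot: [0.156, 0.988, -0.0, -0.002]
contact_force: [-4.4, 0.3, 7.1]
opening: 0.18
finger_force: 45.0
t9.13 tcp [518.2 -20.9  60.7] yaxis deg 72.1 z [-0.004  0.    -1.   ] F [-4.4  0.3  7.1] op 0.180 ff 45.0
[0.02397513 1.12551977 0.02656676]
```

```bash
python3 -m jog '[{"wx":0,"wy":0,"wz":0,"dx":0.0076,"dy":-0.0025,"dz":0,"hand":1},{"wx":0,"wy":0,"wz":0,"dx":0.0076,"dy":-0.0025,"dz":0,"hand":1},{"wx":0,"wy":0,"wz":0,"dx":0,"dy":0,"dz":0,"hand":1}]'
python3 -m jog '[{"wx":0,"wy":0,"wz":0,"dx":0.0076,"dy":-0.0025,"dz":0,"hand":1},{"wx":0,"wy":0,"wz":0,"dx":0,"dy":0,"dz":0,"hand":1},{"wx":0,"wy":0,"wz":0,"dx":0,"dy":0,"dz":0,"hand":1}]'
```

```text
clock: 9.38
tool_pos: [0.5234, -0.0226, 0.0602]
eef_rot: [0.156, 0.988, 0.0, -0.001]
contact_force: [-0.9, -1.6, -2.0]
opening: 0.179
finger_force: 45.0
clock: 9.63
tool_pos: [0.5268, -0.0237, 0.0601]
eef_rot: [0.156, 0.988, 0.0, 0.0]
contact_force: [0.2, -0.8, -2.2]
opening: 0.171
finger_force: 45.0
```

The support force has gone, so the hole is over the pin. I'll lower gently.

```bash
python3 -m jog '[{"wx":0,"wy":0,"wz":0,"dx":-0.002,"dy":0.0006,"dz":-0.006,"hand":1},{"wx":0,"wy":0,"wz":0,"dx":0,"dy":0,"dz":-0.004,"hand":1},{"wx":0,"wy":0,"wz":0,"dx":0,"dy":0,"dz":0,"hand":1}]'
python3 -m jog '[{"wx":0,"wy":0,"wz":0,"dx":0,"dy":0,"dz":-0.006,"hand":1},{"wx":0,"wy":0,"wz":0,"dx":0,"dy":0,"dz":-0.004,"hand":1},{"wx":0,"wy":0,"wz":0,"dx":0,"dy":0,"dz":0,"hand":1}]'; python3 -c "
from h import *
print(st()['moment'])"
```

```text
clock: 9.88
tool_pos: [0.5262, -0.0235, 0.0575]
eef_rot: [0.156, 0.988, 0.0, 0.0]
contact_force: [0.1, -1.3, -3.2]
opening: 0.175
finger_force: 45.0
clock: 10.13
tool_pos: [0.5259, -0.0234, 0.0551]
eef_rot: [0.156, 0.988, 0.0, 0.0]
contact_force: [-0.2, -0.2, -1.7]
opening: 0.174
finger_force: 45.0
t10.13 tcp [525.9 -23.4  55.1] yaxis deg 72.0 z [ 0.  0. -1.] F [-0.2 -0.2 -1.7] op 0.174 ff 45.0
[-0.33535815 -0.03495119  0.01054469]
```

```bash
python3 -m jog '[{"wx":0,"wy":0,"wz":0,"dx":0,"dy":0,"dz":-0.006,"hand":1},{"wx":0,"wy":0,"wz":0,"dx":0,"dy":0,"dz":0,"hand":1},{"wx":0,"wy":0,"wz":0,"dx":0,"dy":0,"dz":0,"hand":1}]'
python3 -m jog '[{"wx":0,"wy":0,"wz":0,"dx":0,"dy":0,"dz":-0.006,"hand":1},{"wx":0,"wy":0,"wz":0,"dx":0,"dy":0,"dz":-0.006,"hand":1},{"wx":0,"wy":0,"wz":0,"dx":0,"dy":0,"dz":0,"hand":1}]'
python3 -m jog '[{"wx":0,"wy":0,"wz":0,"dx":0,"dy":0,"dz":-0.006,"hand":1},{"wx":0,"wy":0,"wz":0,"dx":0,"dy":0,"dz":-0.004,"hand":1},{"wx":0,"wy":0,"wz":0,"dx":0,"dy":0,"dz":0,"hand":1}]'
 python3 -c "
from h import *
print(st()['moment'])"
```

```text
clock: 10.38
tool_pos: [0.5259, -0.0235, 0.054]
eef_rot: [0.156, 0.988, 0.0, 0.0]
contact_force: [-1.2, -1.5, 3.9]
opening: 0.181
finger_force: 45.0
clock: 10.63
tool_pos: [0.526, -0.0234, 0.0511]
eef_rot: [0.156, 0.988, 0.0, 0.0]
contact_force: [-0.8, -0.9, 7.3]
opening: 0.172
finger_force: 45.0
clock: 10.88
tool_pos: [0.5259, -0.0234, 0.0499]
eef_rot: [0.156, 0.988, -0.0, 0.001]
contact_force: [-4.1, -2.3, 19.0]
opening: 0.178
finger_force: 45.0
t10.88 tcp [525.9 -23.4  49.9] yaxis deg 72.0 z [ 0.001 -0.    -1.   ] F [-4.1 -2.3 19. ] op 0.178 ff 45.0
[-1.65921382e-01  7.99567073e-01  5.31168781e-04]
```

```bash
python3 -m jog '[{"wx":0,"wy":0,"wz":0,"dx":0,"dy":0,"dz":-0.003,"hand":1},{"wx":0,"wy":0,"wz":0,"dx":0,"dy":0,"dz":0,"hand":1},{"wx":0,"wy":0,"wz":0,"dx":0,"dy":0,"dz":0,"hand":1}]'
python3 - <<'E'
from h import *
im=r.snapshot("side");print(st()["moment"])
cv2.imwrite("pics/s7.png",cv2.resize(im[130:260,150:350],None,fx=4,fy=4,interpolation=cv2.INTER_CUBIC)[...,::-1])
E
```

```text
clock: 11.13
tool_pos: [0.5259, -0.0235, 0.0499]
eef_rot: [0.156, 0.988, -0.0, 0.001]
contact_force: [-6.6, -0.5, 25.9]
opening: 0.173
finger_force: 45.0
t11.18 tcp [526.  -23.4  49.9] yaxis deg 72.0 z [ 0.002 -0.    -1.   ] F [-5.3 -0.9 26.6] op 0.179 ff 45.0
[-0.18153832  1.09501416  0.02525967]
```

View pics/s7.png

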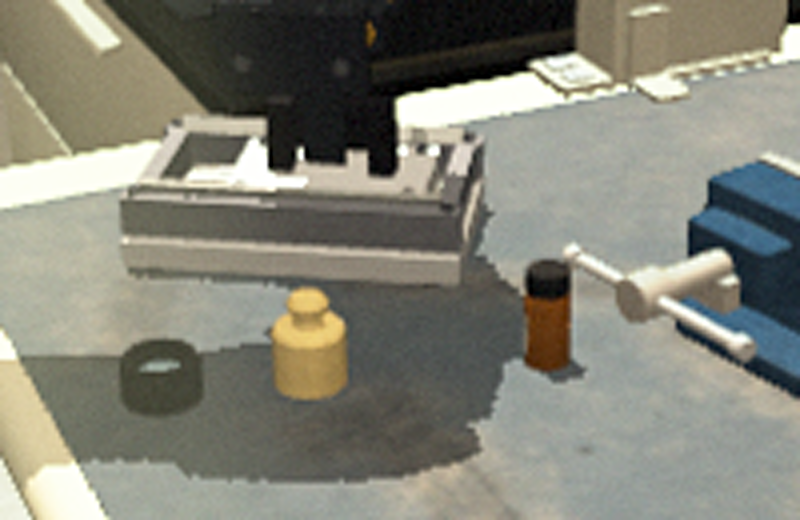

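The side view shows the cover sunk between the fences, with the weight and vial upright. Adding force, from 19 to 26 N, no longer moved the cover (z stayed at 49.9 mm). The offset from the underside, 26.9 mm, matches the 26.7 mm measured when it rode on the pin, so it sits on the ledges. The tool is tilted only 0.002 rad.

```bash
python3 -c "
from plant import r
print(r.finish_job())"
```

```text
the job is handed in; nothing more can be done
None
```

I handed the job in at about 11 s with the cover over the pin, level and still held down on the ledges with about 26 N; the weight and vial were still standing.

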